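Lay up a polishing kit and a filling kit

ROBOT

A 7-joint arm with a two-finger parallel gripper is mounted at the origin on a cart in front of the work surface, level with it; the furniture and walls round the work are solid. World frame = base frame: x ahead of the robot, y to its left, z up, the work surface at z = 0. Lengths are in m, angles in rad, forces in N, time in s.
With the tool pointing down it reaches from about 0.35 to 0.9 m from the base axis. Payload 8.1 kg.
Tool frame: the origin (TCP) lies at the centre of the arm's flange, where the gripper is bolted on; the fingertips stand 173 mm ahead of it and the grasp point (between the pads) lies 155 mm ahead of it; z points along the fingers, y is the line along which they close (so a half turn about z gives the same grasp; the last joint's range is limited). The gripper opens to 85 mm and grips with 20 to 120 N. Pads are 22 mm wide; open, the fingers measure 114 mm over their backs; the gripper's body (76 mm by 85 mm) begins 54 mm behind the grasp point. The pads swing forward as they close: fully open they stand 13 mm farther back than shut.
Start: joints at [1.121, 0.434, 0.025, 1.573, -0.012, 1.134, -0.075], TCP at [0.212, -0.588, 0.405] pointing down, gripper open.
Joint ranges: [-2.62, 2.62], [-0.44, 2.09], [-1.27, 1.32], [0.08, 2.57], [-1.32, 4.46], [0.12, 2], [-2.74, 2.74]. Speed limits (rad/s): [2.22, 2.22, 3.01, 3.01, 3.14, 3.14, 3.14].

INTERFACE

Orientations are given as [roll, pitch, yaw] about the fixed x, y, z axes, in that order (R = Rz(yaw) Ry(pitch) Rx(roll)).
In Python, from cell import * gives the robot as it stands. The module is installed in compiled form; this text tells all that it offers.
- The arm moves only by the tool carry_out, never from a script. Its argument "steps" is a list that holds one entry, the list of rows, each a list of 5 numbers: the opening in per cent of the stroke, from 0 (shut) to 100 (fully open), then the shift along the tool's x, y, z in mm, then the turn about the tool's z in degrees. A call has 1 to 10 rows; each row is the pose to reach, as a shift and turn from the pose commanded when the call began, along the tool's axes at that moment; what a row does not reach only later rows make up. A row lasts 1/10 s, in which the tool goes at most 50 mm and 8.59 degrees, less where a joint would pass 70% of its speed; a pose out of reach is approached as far as the arm can. A call with a gripper value outside its range is refused whole. The fingers move at their own pace and stop on an object; "newtons" is the grip in N (left out, the last holds). Time passes only in rows, so rows that repeat a pose let the fingers close. It gives the time, the measured TCP pose, the force, the opening and the grip force at its end, in the units of the state.
- observe(): the state, without advancing time (a new reading comes with each control period).
- read_camera(name): name is "scene" or "top" or "wrist"; returns a dict with "frame" (420x560x3 uint8, red, green, blue), "range_z" (420x560 float32, m along the optical axis (not along the pixel's ray), 0 where there is no reading), "intrinsics" (3x3 intrinsics, pixels), "extrinsics" (4x4, takes a point from camera to world coordinates); the wrist camera has in their place "mount" (4x4, takes a point from camera to tool coordinates, whose origin is the TCP and whose axes are the flange's). Camera axes: x right, y up, looking along -z (the intrinsics and any distortion apply to the point x, -y, -z); pixel columns grow to the right and rows downward; lengths in m; the calibration is good to about 2 mm. A picture is of the moment at which its call begins: read the wrist's pose just before it.
- finish_job(): hands the job in; it is judged then, once.
The state is a dict: "clock": time; "joint_positions": joint angles; "qvel": joint speeds; "tau": joint torques, N m; "tool_pos": TCP position; "eef_rot": TCP orientation; "contact_force": force on the tool from outside, world axes, zero at the start; "wrist_torque": the same for the moment, N m; "width": finger opening in m; "finger_force": force on a finger pad.
Only numpy, scipy, OpenCV 4.12 (cv2) and the standard library are available. Lean on these libraries where they do the work, as an engineer would, in place of code of your own. Each camera call takes 0.05 s, during which the arm holds its last target. There are 200 camera calls.

TASK

Make up two treatment kits from the stock: the polishing kit in the tray with one long recess (paste tube in the recess, mouth mirror seated in both wire rests) and the filling kit in the tray with a round well and a short recess (short bond bottle upright in the well, bur block flat in the short recess, long flat-bladed spatula seated in both wire rests). The paste tube lies on top of the instruments in the metal stock tub, so lift it off before you take the mirror and the spatula out; leave the hooked probe in the tub and the tall dropper bottle standing where it is, and never tip the bond bottle over.

Things in the scene. Friction and masses are not known exactly. Their poses are not given: they have to be found in the camera images.
- polish_tray: White tray, fixed, 190 (x) x 126 (y) mm; origin centre of underside. Two V wire rests, valleys at (-56,34), (16,34) mm, tips 32 high, carry a handle along x, either way round: its middle goes to (-20,34), 19.5 high. Grey insert, top 14 mm high, recess floors 9 mm high: one long recess for the tube, 160 (x) x 56 (y) mm, centre (0,-26).
- filling_tray: White tray, fixed, 190 (x) x 126 (y) mm; origin centre of underside. Two V wire rests, valleys at (-56,34), (16,34) mm, tips 32 high, carry a handle along x, either way round: its middle goes to (-20,34), 19.5 high. Grey insert, top 14 mm high, recess floors 9 mm high: round bottle well, 38 mm wide, centre (62,-26); bur block recess 80 (x) x 52 (y) mm, centre (-20,-26).
- stock_tub: Fixed open tub of bare aluminium, 206 mm (its x) by 156 mm (its y), 26 mm high, wall 3 mm, floor 3 mm; origin at the centre of the underside. Three instruments lie in it side by side along its x axis, about 40 mm apart, in any order, with the paste tube across them.
- tube_mid (a point): Loose printed paste tube lying flat, 36 mm wide (its x), 136 mm long (its y), 24 mm high at the thickest, 30 g, firm. The point is its centre, half-way up. At the start it rests across the handles in the stock tub, its underside 12 mm above the worktop; it is gripped across its 36 mm width at the middle.
- mirror_mid (a point): Loose dental instrument, 156 mm long, lying in the stock tub under the tube at the start: the mouth mirror, with a round mirror head 23 mm wide. Straight handle 8 mm wide, 9 mm high, 110 mm long, 28 g. The point is the middle of the handle, half-way up; the handle runs along its y axis, 55 mm either way; the working end is beyond -y.
- spatula_mid (a point): Loose dental instrument, 173 mm long, lying in the stock tub under the tube at the start: the spatula, the longest of the three, with a straight flat blade. Straight handle 8 mm wide, 9 mm high, 110 mm long, 28 g. The point is the middle of the handle, half-way up; the handle runs along its y axis, 55 mm either way; the working end is beyond -y.
- probe_mid (a point): Loose dental instrument, 151 mm long, lying in the stock tub under the tube at the start: the probe, with a thin hooked tip; it stays in the tub. Straight handle 8 mm wide, 9 mm high, 110 mm long, 28 g. The point is the middle of the handle, half-way up; the handle runs along its y axis, 55 mm either way; the working end is beyond -y.
- bond_mid (a point): Loose short bond bottle, upright, round, 23 mm wide and 55 mm high, 18 g; the body is 38 mm high, the cap above it 14 mm wide. The point is its centre, half-way up (27.5 mm above its foot).
- burs_mid (a point): Loose block of rotary burs, 34 mm (its x) by 62 mm (its y), block 16 mm high with thin burs standing in its top to 34 mm, 85 g; gripped by the block's long sides. The point is the centre of the block, 8 mm above its foot.
- dropper_mid (a point): Loose tall dropper bottle, 33 mm wide and 102 mm high, with a black teat; a bystander that must stay where it stands. The point is its centre, half-way up.

How it is judged:
On the way:
1. the paste tube is lifted off while the mirror and the spatula still lie in the stock tub (z of tube_mid in the frame of stock_tub above 0.05 m and height (world z) of each of mirror_mid, spatula_mid below 0.02 m), for 0.1 s.
At the end, for the whole second after the job is handed in: Tube (within 15 mm), bond bottle (11 mm, upright) and bur block (13 mm, flat) on the floors of their recesses; mirror and spatula seated in both rests of their trays (18 mm along, 8 mm across, 0.15 rad); probe in the tub; dropper bottle within 30 mm of its start; all at rest (x of tube_mid in the frame of polish_tray between -0.015 and 0.015 m and y of tube_mid in the frame of polish_tray between -0.039 and -0.013 m and z of tube_mid in the frame of polish_tray between 0.0175 and 0.0245 m and x of mirror_mid in the frame of polish_tray between -0.038 and -0.002 m and y of mirror_mid in the frame of polish_tray between 0.026 and 0.042 m and z of mirror_mid in the frame of polish_tray between 0.0145 and 0.0245 m and angle between the y axis of mirror_mid and the x axis of polish_tray, either way round below 0.15 rad and x of spatula_mid in the frame of filling_tray between -0.038 and -0.002 m and y of spatula_mid in the frame of filling_tray between 0.026 and 0.042 m and z of spatula_mid in the frame of filling_tray between 0.0145 and 0.0245 m and angle between the y axis of spatula_mid and the x axis of filling_tray, either way round below 0.15 rad and x of bond_mid in the frame of filling_tray between 0.051 and 0.073 m and y of bond_mid in the frame of filling_tray between -0.037 and -0.015 m and z of bond_mid in the frame of filling_tray between 0.033 and 0.04 m and angle between bond_mid's own z axis and vertical below 0.15 rad and x of burs_mid in the frame of filling_tray between -0.033 and -0.007 m and y of burs_mid in the frame of filling_tray between -0.039 and -0.013 m and z of burs_mid in the frame of filling_tray between 0.0135 and 0.0205 m and angle between burs_mid's own z axis and vertical below 0.12 rad and x of probe_mid in the frame of stock_tub between -0.1 and 0.1 m and y of probe_mid in the frame of stock_tub between -0.075 and 0.075 m and height (world z) of probe_mid below 0.02 m and distance of dropper_mid from where it was at the start of the episode below 0.03 m and linear speed of each of tube, mirror, spatula, bond, burs, probe below 0.02 m/s); the robot touches nothing.
It fails at once if the tall dropper bottle is pushed more than 30 mm or carried off (distance of dropper_mid from where it was at the start of the episode above 0.03 m).
It fails at once if the probe is lifted out of the stock tub (height (world z) of probe_mid above 0.07 m).
It fails at once if the bond bottle is tipped over (angle between bond_mid's own z axis and vertical above 0.7 rad).
It also fails if it takes over 120 s, if anything falls off the work surface, if the arm or the gripper's body presses on something with over 40 N, if the wrist force passes 120 N, or if a joint passes its speed limit or range.

## Working session

There is one attempt and no reset: what is moved stays moved. The work goes in short steps, Python scripts to look and compute and a tool call to move; the robot and the scene stay as the last step left them, time stands still between calls to the robot, and variables do not carry over. Pictures are saved under pics/ and viewed, at most 18 in all, crops included, and the job is handed in when it is done.

Besides the shell and the picture viewer there is one more tool, called after "Call:" as name(argument=value, ...), one argument or row to a line, values as JSON. carry_out: Moves the arm, as the interface text tells. Its arguments: {"type":"object","properties":{"steps":{"type":"array"},"newtons":{"type":"number"}},"required":["steps"]}

```bash
mkdir -p pics; cat > h.py <<'E'
import numpy as np, cv2
from cell import *
from scipy.spatial.transform import Rotation as R
def tool():
    s=observe(); T=np.eye(4); T[:3,:3]=R.from_euler('xyz',s['eef_rot']).as_matrix(); T[:3,3]=s['tool_pos']; return T,s
def cam(n):
    T,s=tool(); c=read_camera(n)
    E=T@c['mount'] if n=='wrist' else c['extrinsics']
    z=c['range_z']; h,w=z.shape; v,u=np.mgrid[:h,:w]; K=c['intrinsics']
    P=np.stack([(u-K[0,2])/K[0,0]*z,-(v-K[1,2])/K[1,1]*z,-z],-1)
    return c['frame'],P@E[:3,:3].T+E[:3,3],z,E,K
def save(n,f): cv2.imwrite(f'pics/{n}.png',f[:,:,::-1])
E
python3 - <<'E'
from h import *
s=observe();print(s)
for n in('top','scene'):
    f,P,z,E,K=cam(n); save(n+'0',f); np.savez(n+'0.npz',f=f,P=P,z=z,E=E,K=K); print(n,E[:3,3],K[0,0],E[:3,:3].round(2).tolist())
E
```

```text
{'clock': 0.0, 'joint_positions': array([ 1.12139539,  0.43522274,  0.02499701,  1.57410068, -0.01156973,
        1.13399046, -0.0751359 ]), 'qvel': array([ 1.20684313e-03, -7.00362808e-05,  2.69653658e-04,  5.05396742e-05,
        8.69963894e-04,  6.33237663e-04, -1.91081701e-04]), 'tau': array([-1.15897175e-03, -6.70495963e+01,  1.02463536e+00, -3.16227901e+01,
        1.55638932e-02,  1.26902424e-02,  5.09381636e-06]), 'tool_pos': array([ 0.21230658, -0.58758955,  0.4039248 ]), 'eef_rot': array([-3.14002604e+00,  1.80607918e-04,  3.46686351e-01]), 'contact_force': array([ 0.44932574, -0.08570726,  0.01991204]), 'wrist_torque': array([0.04682185, 0.02795797, 0.02334765]), 'finger_force': 0.0, 'width': 0.08526819817130277}
top [0.28275753 0.05577216 1.41576982] 485.0020643475328 [[0.02, 0.99, -0.12], [-1.0, 0.02, 0.01], [0.01, 0.12, 0.99]]
scene [-0.02200121  0.89265994  0.66611763] 412.62217483120355 [[-0.88, 0.24, -0.41], [-0.48, -0.48, 0.74], [-0.02, 0.84, 0.54]]
```

View pics/top0.png

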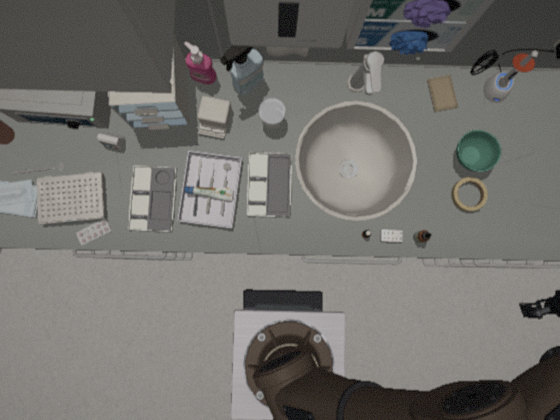

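View pics/scene0.png

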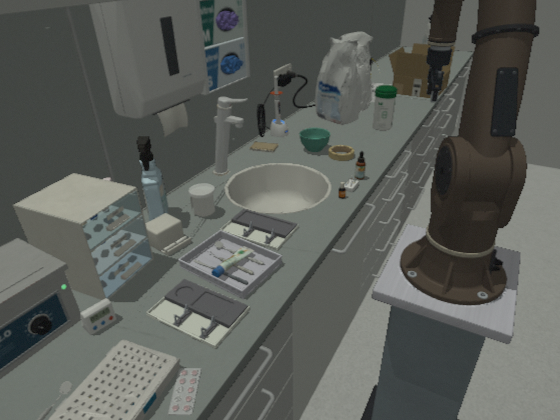

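Top view: filling tray (153,198), tub (211,190), polish tray (269,185), bond bottle (366,234), bur block (392,236), dropper (423,236). Enlarging for the detail.

```bash
python3 - <<'E'
from h import *
d=np.load('top0.npz');f=d['f'];P=d['P']
g=np.clip(f.astype(float)*1.8,0,255).astype(np.uint8)
save('crop1',cv2.resize(g[140:240,125:300],None,fx=4.5,fy=4.5,interpolation=cv2.INTER_CUBIC))
for n,(u,v) in dict(fill=(153,198),tub=(211,190),pol=(269,185),bond=(366,234),burs=(392,236),drop=(423,236)).items(): print(n,P[v,u].round(3))
# objects on front right
for n,(a,b,c,e) in dict(bond=(358,375,226,243),burs=(378,406,226,246),drop=(412,434,226,246)).items():
    Q=P[c:e,a:b].reshape(-1,3); Q=Q[Q[:,2]>0.012]; 
    r=cv2.minAreaRect((Q[:,:2]*1000).astype(np.float32)); print(n,len(Q),r,Q[:,2].max())
    Q=Q[Q[:,2]>Q[:,2].max()-0.008];print('top',Q.mean(0))
E
```

```text
fill [0.467 0.405 0.008]
tub [0.492 0.234 0.028]
pol [0.514 0.068 0.007]
bond [ 0.374 -0.21   0.052]
burs [ 0.372 -0.292  0.018]
drop [ 0.37  -0.363  0.077]
bond 59 ((325.7420349121094, -85.65606689453125), (22.552093505859375, 294.77081298828125), 21.280691146850586) 1.4157698155301681
top [0.28275753 0.05577216 1.41576982]
burs 231 ((341.7957763671875, -131.5094451904297), (41.45224380493164, 390.5398254394531), 11.43808650970459) 1.4157698155301681
top [0.28275753 0.05577216 1.41576982]
drop 167 ((336.1422119140625, -161.5803985595703), (32.94939422607422, 446.4105529785156), 9.578124046325684) 1.4157698155301681
top [0.28275753 0.05577216 1.41576982]
```

View pics/crop1.png

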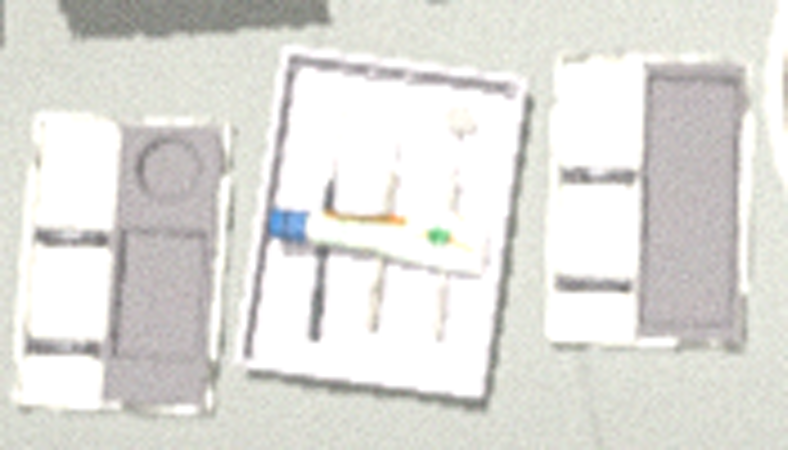

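Crop: the mirror is the rightmost instrument (head 460,120), tube across them; tray rests are on the left (+y) side of both trays, well at far end of the filling tray. Moving over the bottles for a close look.

```bash
cat >> h.py <<'E'
def to(x,y,z,yaw=None):
    "shift in tool axes (mm) and turn (deg) to a world TCP pose"
    T,s=tool(); d=T[:3,:3].T@(np.array([x,y,z])-T[:3,3])*1000
    y0=s['eef_rot'][2]; t=0 if yaw is None else -((np.degrees(yaw-y0)+180)%360-180)
    print('to',(x,y,z),'shift',d.round(1),'turn',round(t,1),'| yaw now',round(np.degrees(y0),1))
def blob(P,z,box,lo,hi):
    a,b,c,e=box;Q=P[c:e,a:b][z[c:e,a:b]>0];Q=Q[(Q[:,2]>lo)&(Q[:,2]<hi)]
    r=cv2.minAreaRect((Q[:,:2]*1000).astype(np.float32)); return len(Q),Q.mean(0).round(4),Q.max(0).round(3),[np.round(i,1) for i in r]
E
python3 - <<'E'
from h import *
d=np.load('top0.npz');P=d['P'];z=d['z']
for n,b in dict(bond=(358,375,226,243),burs=(378,406,226,246),drop=(412,434,226,246)).items(): print(n,blob(P,z,b,.012,.2))
to(.36,-.25,.40,np.pi/2)
c=read_camera('wrist');print(c['mount'].round(3).tolist(),c['intrinsics'][0,0])
E
```

```text
bond (58, array([ 0.3755, -0.2126,  0.0393]), array([ 0.387, -0.205,  0.061]), [array([ 376.6, -214.9]), array([20.8, 20.8]), np.float64(38.1)])
burs (227, array([ 0.3732, -0.29  ,  0.017 ]), array([ 0.39 , -0.259,  0.037]), [array([ 373.8, -290.8]), array([32.2, 63.3]), np.float64(1.1)])
drop (166, array([ 0.3703, -0.3654,  0.0608]), array([ 0.387, -0.355,  0.105]), [array([ 371. , -368.3]), array([33.1, 26.2]), np.float64(12.1)])
to (0.36, -0.25, 0.4) shift [ 253.6 -267.3    4.3] turn -70.1 | yaw now 19.9
[[-0.001, 0.963, 0.271, 0.068], [1.0, 0.001, -0.0, 0.0], [-0.001, 0.271, -0.963, 0.031], [0.0, 0.0, 0.0, 1.0]] 364.4700930303663
```

Call:
carry_out(
  steps=[
    [[100,40,-40,0,-8],[100,70,-75,2,-16],[100,105,-110,4,-24],[100,140,-145,4,-32],[100,175,-180,4,-40],[100,210,-215,4,-48],[100,254,-250,4,-56],[100,254,-267,4,-64],[100,254,-267,4,-70],[100,254,-267,4,-70]],
  ],
)

```text
clock: 1.15
tool_pos: [0.3606, -0.2497, 0.4007]
eef_rot: [-3.141, 0.0, 1.572]
contact_force: [0.1, 0.0, -0.7]
width: 0.0858
finger_force: 0.0
```

```bash
python3 - <<'E'
from h import *
print(observe())
f,P,z,E,K=cam('wrist'); save('w1',np.clip(f*1.6,0,255).astype(np.uint8)); np.savez('w1.npz',f=f,P=P,z=z)
m=(z>0)&(P[...,2]>.010)&(P[...,2]<.12)&(P[...,0]<.41)&(P[...,0]>.33)
n,l,st,c=cv2.connectedComponentsWithStats(m.astype(np.uint8))
for i in range(1,n):
    if st[i,4]>150:
        Q=P[l==i]; print(st[i],Q.mean(0).round(4),Q.max(0).round(4),[np.round(k,1) for k in cv2.minAreaRect((Q[:,:2]*1000).astype(np.float32))])
        q=Q[Q[:,2]>Q[:,2].max()-.008];print('  top',q.mean(0).round(4),[np.round(k,1) for k in cv2.minAreaRect((q[:,:2]*1000).astype(np.float32))])
E
```

```text
{'clock': 1.15, 'joint_positions': array([ 0.81729897,  0.16375915, -0.37709336,  1.98197476,  0.0712718 ,
        1.00836731,  0.40761523]), 'qvel': array([ 0.00934459,  0.01074295,  0.03046122, -0.00987275, -0.00339084,
       -0.00020996, -0.12263234]), 'tau': array([ -0.92857283, -41.96879625,  -2.75953598, -29.16041493,
        -0.10033794,   0.0538867 ,   1.91296734]), 'tool_pos': array([ 0.36060967, -0.24968522,  0.40073629]), 'eef_rot': array([-3.14146571e+00,  1.74786999e-04,  1.57167117e+00]), 'contact_force': array([ 0.08675344,  0.00853745, -0.67252713]), 'wrist_torque': array([-0.00829208, -0.0105498 , -0.04460977]), 'finger_force': 0.0, 'width': 0.08577284623093484}
[284 128  25  26 516] [ 0.3756 -0.2147  0.0386] [ 0.3874 -0.2048  0.0555] [array([ 376.3, -216.3]), array([22.9, 22.2]), np.float64(89.9)]
  top [ 0.377  -0.2151  0.0533] [array([ 376.9, -215.5]), array([12.1, 12.5]), np.float64(2.3)]
[ 275  183   35   61 1965] [ 0.3731 -0.2897  0.0162] [ 0.3906 -0.2599  0.0343] [array([ 373.3, -291.3]), array([62.4, 34. ]), np.float64(89.2)]
  top [ 0.3724 -0.2907  0.0305] [array([ 373.2, -290.9]), array([49.6, 17.6]), np.float64(89.9)]
[ 274  270   34   69 1762] [ 0.3713 -0.3643  0.0587] [ 0.3888 -0.3556  0.1021] [array([ 371.8, -368.7]), array([33.5, 26. ]), np.float64(3.7)]
  top [ 0.372  -0.371   0.0976] [array([ 371.9, -372.3]), array([12.2, 12. ]), np.float64(0.3)]
```

View pics/w1.png

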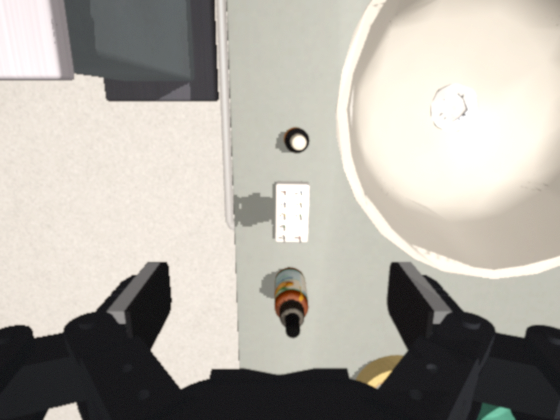

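The wrist view shows bond bottle (297,140), bur block (292,212), dropper (290,300); the sink rim runs close to the bottle on the right. Next, pick the bur block.

```bash
python3 - <<'E'
from h import *
d=np.load('w1.npz');P=d['P']
for v,cs in ((140,range(320,350,4)),(212,range(345,385,5))): print([tuple(P[v,c].round(3)) for c in cs])
to(.3733,-.291,.25,np.pi/2);to(.3733,-.291,.178,np.pi/2)
E
```

```text
[(np.float64(0.402), np.float64(-0.219), np.float64(-0.001)), (np.float64(0.406), np.float64(-0.218), np.float64(-0.0)), (np.float64(0.41), np.float64(-0.218), np.float64(-0.0)), (np.float64(0.414), np.float64(-0.218), np.float64(-0.0)), (np.float64(0.418), np.float64(-0.219), np.float64(-0.001)), (np.float64(0.421), np.float64(-0.218), np.float64(0.004)), (np.float64(0.426), np.float64(-0.218), np.float64(0.001)), (np.float64(0.43), np.float64(-0.218), np.float64(0.0))]
[(np.float64(0.431), np.float64(-0.294), np.float64(-0.001)), (np.float64(0.436), np.float64(-0.294), np.float64(-0.0)), (np.float64(0.441), np.float64(-0.294), np.float64(0.0)), (np.float64(0.446), np.float64(-0.294), np.float64(0.001)), (np.float64(0.451), np.float64(-0.293), np.float64(0.002)), (np.float64(0.456), np.float64(-0.293), np.float64(0.003)), (np.float64(0.461), np.float64(-0.293), np.float64(0.003)), (np.float64(0.47), np.float64(-0.297), np.float64(-0.009))]
to (0.3733, -0.291, 0.25) shift [-40.5  13.  150.7] turn -0.3 | yaw now 89.7
to (0.3733, -0.291, 0.178) shift [-40.5  13.1 222.7] turn -0.3 | yaw now 89.7
```

Call:
carry_out(
  steps=[
    [[70,-40,13,40,0],[70,-40,13,85,0],[70,-40,13,130,0],[70,-40,13,170,0],[70,-40,13,205,0],[70,-40,13,222.5,0],[70,-40,13,222.5,0],[30,-40,13,222.5,0],[30,-40,13,222.5,0],[30,-40,13,222.5,0]],
  ],
  newtons=40,
)

```text
clock: 2.2
tool_pos: [0.3739, -0.2909, 0.1795]
eef_rot: [3.14, 0.002, 1.567]
contact_force: [-0.4, -0.0, -0.3]
width: 0.0329
finger_force: 39.7
```

Call:
carry_out(
  steps=[
    [[20,0,0,0,0],[20,0,0,0,0],[20,0,0,-10,0],[20,0,0,-40,0],[20,0,0,-85,0],[20,0,0,-125,0],[20,0,0,-160,0],[20,0,0,-160,0]],
  ],
)

```text
clock: 3.0
tool_pos: [0.3746, -0.2908, 0.3435]
eef_rot: [3.134, 0.005, 1.568]
contact_force: [0.5, 0.5, -0.8]
width: 0.0326
finger_force: 40.0
```

Call:
carry_out(
  steps=[
    [[20,48,10,-10,-8],[20,94,20,-20,-16],[20,140,30,-30,-24],[20,186,40,-40,-32],[20,232,50,-50,-40],[20,278,60,-60,-48],[20,324,65,-70,-56],[20,370,65,-77,-64],[20,416,65,-77,-72],[20,462,65,-77,-80]],
  ],
)

```text
clock: 4.0
tool_pos: [0.4389, 0.173, 0.4155]
eef_rot: [-3.141, 0.001, 2.97]
contact_force: [0.1, 0.1, -0.7]
width: 0.0327
finger_force: 40.0
```

```bash
python3 - <<'E'
from h import *
print(observe()['joint_positions'].round(2),observe()['tool_pos']); to(.44,.33,.42,np.pi)
E
```

```text
[ 0.23  0.29 -0.87  1.86  0.25  1.1   0.66] [0.43889576 0.17299471 0.41554824]
to (0.44, 0.33, 0.42) shift [ 25.7 154.9  -4.5] turn -9.8 | yaw now 170.2
```

Call:
carry_out(
  steps=[
    [[20,8,46,-4,-5],[20,16,92,-4,-10],[20,25,140,-4,-10],[20,25,155,-4,-10],[20,25,155,-4,-10]],
  ],
)

```text
clock: 4.5
tool_pos: [0.4411, 0.3309, 0.419]
eef_rot: [3.14, -0.001, -3.14]
contact_force: [-0.6, -1.4, -1.3]
width: 0.0328
finger_force: 40.1
```

```bash
python3 - <<'E'
from h import *
print(observe()['joint_positions'].round(2),observe()['tool_pos'],observe()['eef_rot'])
f,P,z,E,K=cam('wrist'); save('w2',np.clip(f*1.3,0,255).astype(np.uint8)); np.savez('w2.npz',f=f,P=P,z=z,E=E,K=K)
E
```

```text
[-0.1   0.45 -0.89  1.68  0.37  1.19  0.49] [0.44110765 0.33093074 0.41898326] [ 3.14034623e+00 -1.14782106e-03 -3.13959733e+00]
```

View pics/w2.png

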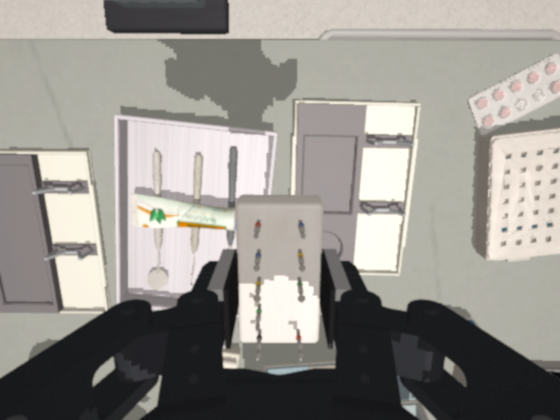

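Wrist view: filling tray corners ≈(295,100),(418,103),(402,274), bur recess (303–357,136–213), rests at rows 138 and 207; tub with three handles (157,165),(198,165),(233,165).

```bash
python3 - <<'E'
from h import *
d=np.load('w2.npz');P=d['P'];z=d['z'];E=d['E'];K=d['K']
def at(u,v,h):
    r=E[:3,:3]@np.array([(u-K[0,2])/K[0,0],-(v-K[1,2])/K[1,1],-1]); o=E[:3,3]; return (o+r*(h-o[2])/r[2]).round(4)
print('rim z',P[101:104,300:415:20,2].max(0).round(3), P[110:270:20,404:416,2].max(1).round(3))
print('floor',P[170,375:395:5].round(3).tolist(),'ins',P[118,330].round(3),'rec',P[175,330].round(3))
for n,(u,v,h) in dict(TLout=(296,101,.02),TRout=(418,103,.02),BRout=(402,274,.02),recTL=(303,136,.014),recTR=(357,136,.014),recBR=(353,213,.014),restR1=(389,139,.02),restR2=(382,207,.02),pTR=(90,150,.02),pBR=(106,312,.02),prest1=(62,187,.02),prest2=(73,250,.02),tubTL=(117,116,.026),tubTR=(275,133,.026),tubBL=(117,305,.026)).items(): print(n,at(u,v,h))
m=(z>0)&(P[...,2]>.0105)&(P[...,2]<.05)
cv2.imwrite('pics/hm.png',cv2.resize(cv2.applyColorMap(np.clip(P[80:330,:430,2]*255/.045,0,255).astype(np.uint8),cv2.COLORMAP_JET),None,fx=1.8,fy=1.8))
E
```

```text
rim z [0.01  0.388 0.01  0.011 0.009 0.009] [0.006 0.01  0.01  0.01  0.01  0.01  0.01  0.001]
floor [[0.442, 0.434, 0.001], [0.442, 0.439, 0.003], [0.442, 0.444, 0.004], [0.442, 0.45, 0.002]] ins [0.387 0.382 0.014] rec [0.446 0.385 0.009]
TLout [0.3712 0.3476 0.02  ]
TRout [0.3729 0.4663 0.02  ]
BRout [0.5553 0.4674 0.02  ]
recTL [0.4052 0.3554 0.014 ]
recTR [0.4052 0.4101 0.014 ]
recBR [0.4866 0.4105 0.014 ]
restR1 [0.4076 0.4409 0.02  ]
restR2 [0.4782 0.4394 0.02  ]
pTR [0.4188 0.141  0.02  ]
pBR [0.6032 0.1339 0.02  ]
prest1 [0.457  0.1068 0.02  ]
prest2 [0.5271 0.1077 0.02  ]
tubTL [0.3853 0.1747 0.026 ]
tubTR [0.4013 0.3272 0.026 ]
tubBL [0.5906 0.1505 0.026 ]
```

View pics/hm.png

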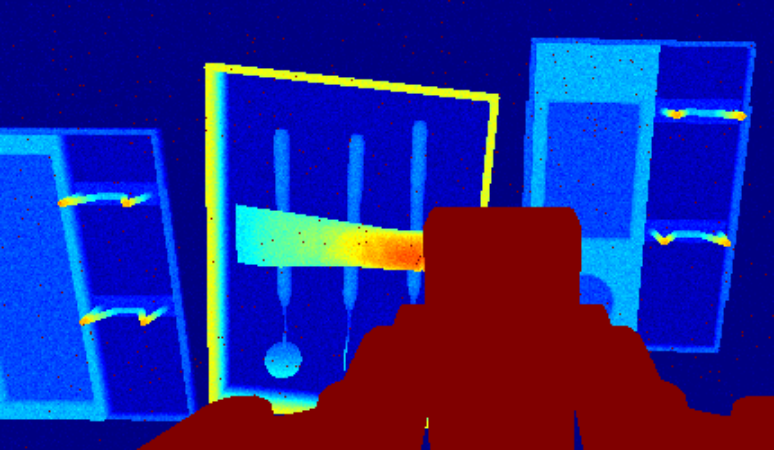

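```bash
python3 - <<'E'
from h import *
def rect(Q): return [np.round(k,1) for k in cv2.minAreaRect((Q[:,:2]*1000).astype(np.float32))]
def comp(P,z,u,v,lo,hi):
    m=((z>0)&(P[...,2]>lo)&(P[...,2]<hi)).astype(np.uint8); m=cv2.medianBlur(m,3)
    l=cv2.connectedComponents(m,connectivity=4)[1]; assert l[v,u]; return P[(l==l[v,u])&(m>0)]
d=np.load('w2.npz');P=d['P'];z=d['z']
Q=comp(P,z,330,175,.0065,.0118);print('rec',len(Q),rect(Q))
m=(z>0)&(P[...,2]>.022)&(P[...,2]<.036)
for n,(a,b,c,e) in dict(r1=(362,416,130,150),r2=(355,412,195,220),p1=(30,90,175,200),p2=(40,100,235,265)).items():
    q=P[c:e,a:b][m[c:e,a:b]]; print(n,len(q),q.mean(0).round(4),q.min(0).round(3),q.max(0).round(3))
d=np.load('top0.npz');P=d['P'];z=d['z']
for n,(a,b,c,e) in dict(fill=(128,180,162,238),pol=(244,296,148,222)).items():
    Q=P[c:e,a:b][z[c:e,a:b]>0]; Q=Q[(Q[:,2]>.005)&(Q[:,2]<.034)]
    r=rect(Q); print(n,len(Q),r, Q.min(0).round(3),Q.max(0).round(3))
Q=comp(P,z,269+9,185,.006,.0118);print('prec top',len(Q),rect(Q))
E
```

```text
rec 3484 [array([427.2, 378.9]), array([129.4,  66.1]), np.float64(14.4)]
r1 85 [0.411  0.4427 0.0275] [0.409 0.422 0.022] [0.414 0.463 0.033]
r2 80 [0.4826 0.4419 0.0274] [0.481 0.421 0.022] [0.485 0.461 0.033]
p1 92 [0.4602 0.0999 0.0276] [0.458 0.082 0.022] [0.463 0.122 0.035]
p2 94 [0.5318 0.1005 0.0272] [0.53  0.082 0.022] [0.534 0.122 0.032]
fill 2184 [array([464. , 401.6]), array([225.4, 153.3]), np.float64(3.3)] [0.354 0.322 0.005] [0.576 0.484 0.034]
pol 2052 [array([516.9,  65.5]), array([218.1, 148.9]), np.float64(1.1)] [ 0.408 -0.01   0.005] [0.626 0.14  0.033]
prec top 835 [array([438.9,  40.5]), array([ 68.8, 312.8]), np.float64(88.8)]
```

```bash
python3 - <<'E'
from h import *
to(.446,.3825,.25,np.pi);to(.446,.3825,.191,np.pi)
E
```

```text
to (0.446, 0.3825, 0.25) shift [ -4.6  53.5 168.7] turn -0.0 | yaw now 180.0
to (0.446, 0.3825, 0.191) shift [ -4.6  53.6 227.7] turn -0.0 | yaw now 180.0
```

Call:
carry_out(
  steps=[
    [[20,-5,25,35,0],[20,-5,53.5,70,0],[20,-5,53.5,115,0],[20,-5,53.5,155,0],[20,-5,53.5,190,0],[20,-5,53.5,215,0],[20,-5,53.5,227,0],[20,-5,53.5,227,0],[20,-5,53.5,227,0]],
  ],
)

```text
clock: 5.45
tool_pos: [0.4479, 0.3816, 0.1933]
eef_rot: [3.141, 0.001, 3.138]
contact_force: [-0.0, 0.1, -0.5]
width: 0.0328
finger_force: 40.1
```

Call:
carry_out(
  steps=[
    [[20,1,0,2,0],[20,1,0,3.5,0],[20,1,0,3.5,0]],
  ],
)

```text
clock: 5.75
tool_pos: [0.4465, 0.382, 0.1893]
eef_rot: [3.141, 0.001, 3.139]
contact_force: [0.1, 0.1, 0.0]
width: 0.033
finger_force: 40.1
```

Release gently, rise, and shift to look at the tub (tube next).

Call:
carry_out(
  steps=[
    [[50,0,0,1,0],[50,0,0,1,0],[50,0,0,1,0],[50,0,0,-15,0],[50,0,0,-60,0],[50,0,0,-105,0],[60,0,-30,-150,0],[60,0,-75,-190,0],[60,0,-110,-190,0],[60,0,-110,-190,0]],
  ],
)

```text
clock: 6.75
tool_pos: [0.4474, 0.2665, 0.3809]
eef_rot: [-3.138, 0.003, 3.132]
contact_force: [0.7, -0.6, -0.4]
width: 0.0511
finger_force: 0.0
```

```bash
python3 - <<'E'
from h import *
print(observe()['joint_positions'].round(2),observe()['tool_pos'],observe()['eef_rot'])
f,P,z,E,K=cam('wrist'); save('w3',np.clip(f*1.3,0,255).astype(np.uint8)); np.savez('w3.npz',f=f,P=P,z=z,E=E,K=K)
cv2.imwrite('pics/hm3.png',cv2.applyColorMap(np.clip(P[...,2]*255/.045,0,255).astype(np.uint8),cv2.COLORMAP_JET))
cv2.imwrite('pics/w3b.png',np.hstack([cv2.resize(cv2.imread('pics/w3.png'),(400,300)),cv2.resize(cv2.imread('pics/hm3.png'),(400,300))]))
E
```

```text
[ 0.02  0.43 -0.89  1.81  0.38  1.09  0.55] [0.44742122 0.2665487  0.38092714] [-3.13808196  0.00349222  3.13202884]
```

View pics/w3.png

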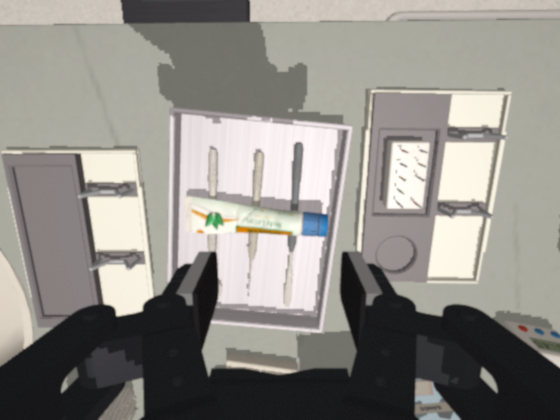

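Image: block is in its recess (408,175); dark-handled instrument with flat blade (290,280) is the spatula, middle one the probe, left the mirror; tube runs (190,215)–(327,223).

```bash
python3 - <<'E'
from h import *
d=np.load('w3.npz');P=d['P'];z=d['z']
def rect(Q): return [np.round(k,1) for k in cv2.minAreaRect((Q[:,:2]*1000).astype(np.float32))]
def comp(u,v,lo,hi):
    m=((z>0)&(P[...,2]>lo)&(P[...,2]<hi)).astype(np.uint8); m=cv2.medianBlur(m,3)
    l=cv2.connectedComponents(m,connectivity=4)[1]; assert l[v,u]; return P[(l==l[v,u])&(m>0)]
Q=comp(260,218,.0155,.05);print('tube',len(Q),rect(Q),Q.mean(0),Q[:,2].max())
for n,(u,v) in dict(mir=(212,165),pro=(257,165),spa=(297,165)).items():
    Q=comp(u,v,.008,.0155);print(n,len(Q),rect(Q),Q.mean(0).round(4))
Q=comp(410,175,.02,.04);print('burs',len(Q),rect(Q),np.median(Q[:,2]))
q=P[245:262,385:405].reshape(-1,3);q=q[(q[:,2]>.006)&(q[:,2]<.0115)];print('well',q.mean(0))
to(.49,.24,.3,np.pi/2)
E
```

```text
tube 4065 [array([466.8, 231.7]), array([135. , 132.2]), np.float64(22.4)] [0.48501457 0.23699959 0.0266855 ] 0.34945863025919877
mir 433 [array([416.7, 222.2]), array([ 29.3, 113.2]), np.float64(54.4)] [0.444  0.202  0.0113]
pro 460 [array([427. , 249.5]), array([ 13. , 100.9]), np.float64(77.1)] [0.4491 0.2444 0.0127]
spa 565 [array([429.8, 279.4]), array([102.8,  16.3]), np.float64(4.7)] [0.4477 0.2811 0.011 ]
burs 2534 [array([431.9, 330.7]), array([151.2,  66.8]), np.float64(74.3)] 0.024488737293689833
well [0.52823412 0.38075521 0.00840027]
to (0.49, 0.24, 0.3) shift [-43.1 -28.5  80.6] turn 89.6 | yaw now 179.6
```

```bash
cat >> h.py <<'E'
def rect(Q): return [np.round(k,1) for k in cv2.minAreaRect((Q[:,:2]*1000).astype(np.float32))]
def comp(P,z,u,v,lo,hi):
    m0=(z>0)&(P[...,2]>lo)&(P[...,2]<hi); m=cv2.medianBlur(m0.astype(np.uint8),3)
    l=cv2.connectedComponents(m,connectivity=4)[1]; return P[(l==l[v,u])&(m>0)&m0]
def line(Q):
    vx,vy,x,y=cv2.fitLine(Q[:,:2].astype(np.float32),cv2.DIST_HUBER,0,.01,.01).ravel(); 
    t=(Q[:,:2]-[x,y])@[vx,vy]; c=(t.min()+t.max())/2; return 'mid',(x+c*vx).round(4),(y+c*vy).round(4),'len',(np.ptp(t)).round(3),'deg',np.degrees(np.arctan2(vy,vx)).round(1)
E
python3 - <<'E'
from h import *
d=np.load('w3.npz');P=d['P'];z=d['z']
Q=comp(P,z,260,218,.0155,.05);print('tube',len(Q),rect(Q),line(Q))
for n,(u,v) in dict(mir=(212,165),pro=(257,165),spa=(297,165)).items():
    Q=comp(P,z,u,v,.008,.0155);print(n,len(Q),line(Q),rect(Q))
Q=comp(P,z,410,175,.02,.04);print('burs',len(Q),rect(Q),np.median(Q[:,2]))
E
```

```text
tube 4020 [array([488.9, 241. ]), array([136. ,  35.4]), np.float64(84.4)] ('mid', np.float64(0.4857), np.float64(0.2414), 'len', np.float64(0.135), 'deg', np.float32(87.3))
mir 429 ('mid', np.float64(0.4456), np.float64(0.2017), 'len', np.float64(0.048), 'deg', np.float32(-4.0)) [array([445.6, 201.7]), array([ 8.7, 48.1]), np.float64(86.3)]
pro 448 ('mid', np.float64(0.4509), np.float64(0.2441), 'len', np.float64(0.053), 'deg', np.float32(-6.0)) [array([450.9, 244. ]), array([ 8.7, 52.6]), np.float64(83.6)]
spa 557 ('mid', np.float64(0.4493), np.float64(0.281), 'len', np.float64(0.065), 'deg', np.float32(-4.2)) [array([449.3, 281.3]), array([ 8.5, 64.9]), np.float64(86.8)]
burs 2490 [array([446., 381.]), array([34.8, 61.3]), np.float64(89.5)] 0.02447609098125475
```

```bash
python3 - <<'E'
from h import *
to(.489,.241,.25,np.radians(84.4))
E
```

```text
to (0.489, 0.241, 0.25) shift [-42.  -27.5 130.6] turn 95.2 | yaw now 179.6
```

Call:
carry_out(
  steps=[
    [[72,-10,-5,10,8],[72,-20,-10,20,16],[72,-30,-15,30,24.5],[72,-42,-20,40,33],[72,-42,-27,50,41.5],[72,-42,-27,60,50],[72,-42,-27,70,58.5],[72,-42,-27,80,67],[72,-42,-27,90,75.5],[72,-42,-27,100,84]],
  ],
)

```text
clock: 7.8
tool_pos: [0.4875, 0.2464, 0.2786]
eef_rot: [-3.141, -0.001, 1.669]
contact_force: [0.4, 0.4, -0.7]
width: 0.0617
finger_force: 0.0
```

```bash
python3 - <<'E'
from h import *
print(observe()['joint_positions'].round(2))
to(.489,.241,.189,np.radians(84.4))
E
```

```text
[-0.23  0.49 -0.46  1.88  0.29  0.83 -0.74]
to (0.489, 0.241, 0.189) shift [-5.6  1.  89.6] turn 11.2 | yaw now 95.6
```

Call:
carry_out(
  steps=[
    [[72,-3,1,10,8],[72,-5,1,35,11],[72,-5,1,65,11],[72,-5,1,85,11],[72,-5,1,90,11],[72,-5,1,90,11]],
  ],
)

```text
clock: 8.4
tool_pos: [0.4891, 0.2409, 0.1884]
eef_rot: [-3.14, 0.0, 1.483]
contact_force: [0.6, 0.1, 0.8]
width: 0.0613
finger_force: 0.0
```

Call:
carry_out(
  steps=[
    [[25,0,0,0,0],[25,0,0,0,0],[25,0,0,0,0],[25,0,0,-10,0],[25,0,0,-40,0],[25,0,0,-80,0],[25,0,0,-120,0],[25,0,0,-120,0]],
  ],
  newtons=40,
)

```text
clock: 9.2
tool_pos: [0.4909, 0.2411, 0.315]
eef_rot: [3.133, -0.005, 1.481]
contact_force: [1.1, 0.2, -1.2]
width: 0.0272
finger_force: 38.8
```

```bash
python3 - <<'E'
from h import *
print(observe()['joint_positions'].round(2))
to(.516,.0405,.30,np.radians(180))
f,P,z,E,K=cam('wrist'); save('w4',np.clip(f*1.3,0,255).astype(np.uint8))
E
```

```text
[-0.24  0.44 -0.43  1.85  0.23  0.89 -0.86]
to (0.516, 0.0405, 0.3) shift [-197.7   42.9   14.2] turn -95.1 | yaw now 84.9
```

View pics/w4.png

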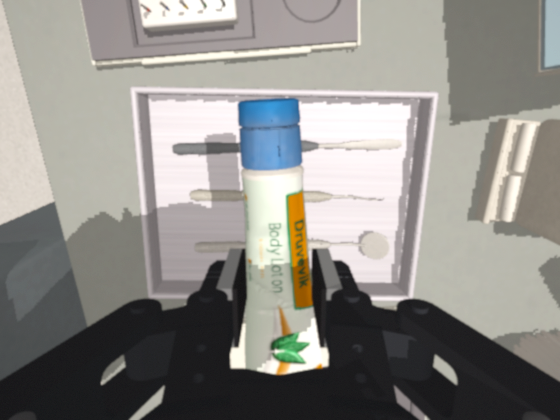

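Tube held squarely (cap at 270,115); mirror (375,245), probe, spatula (dark, top) all still in the tub. Carrying the tube to the polish tray.

Call:
carry_out(
  steps=[
    [[25,-20,4,0,-8],[25,-40,8,0,-16.5],[25,-60,12,0,-25],[25,-80,16,0,-33.5],[25,-100,20,0,-42],[25,-120,25,0,-50.5],[25,-140,30,0,-59],[25,-160,35,0,-67.5],[25,-180,40,0,-76],[25,-198,43,0,-84.5]],
  ],
)

```text
clock: 10.25
tool_pos: [0.5144, 0.0375, 0.3082]
eef_rot: [-3.141, -0.001, 2.961]
contact_force: [0.1, -0.1, -0.6]
width: 0.027
finger_force: 38.9
```

Call:
carry_out(
  steps=[
    [[25,0,0,0,-8],[25,0,0,0,-12],[25,0,0,0,-12]],
  ],
)

```text
clock: 10.55
tool_pos: [0.5143, 0.0383, 0.3081]
eef_rot: [3.141, -0.001, -3.117]
contact_force: [-0.1, -0.0, 0.1]
width: 0.0271
finger_force: 38.9
```

```bash
python3 - <<'E'
from h import *
print(observe()['joint_positions'].round(2))
to(.516,.0405,.188,np.radians(180))
f,P,z,E,K=cam('wrist'); save('w5',np.clip(f*1.3,0,255).astype(np.uint8));np.savez('w5.npz',f=f,P=P,z=z,E=E,K=K)
E
```

```text
[ 0.43  0.5  -0.83  1.9   0.46  0.93  0.98]
to (0.516, 0.0405, 0.188) shift [ -1.9   2.1 120.1] turn 1.4 | yaw now -178.6
```

View pics/w5.png

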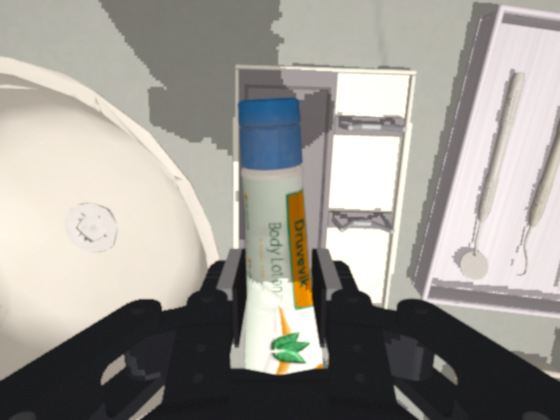

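Tube hangs above the recess (245–330 columns), rests at (372,123),(362,220). Checking against depth.

```bash
python3 - <<'E'
from h import *
d=np.load('w5.npz');P=d['P'];z=d['z']
m=(z>0)&(P[...,2]>.022)&(P[...,2]<.036)
for n,(a,b,c,e) in dict(p1=(325,415,110,135),p2=(320,405,205,235)).items():
    q=P[c:e,a:b][m[c:e,a:b]]; print(n,len(q),q.mean(0).round(4),q.min(0).round(3),q.max(0).round(3))
Q=comp(P,z,285,92,.006,.0118);Q=comp(P,z,315,150,.006,.0118);print(rect(Q),Q.min(0),Q.max(0))
q=P[100:370,236:325][z[100:370,236:325]>0];q=q[(q[:,2]>.12)&(q[:,2]<.2)];print('tube',line(q),q.min(0).round(3),q.max(0).round(3))
E
```

```text
p1 172 [0.4607 0.1026 0.0277] [0.459 0.081 0.022] [0.463 0.121 0.032]
p2 169 [0.5321 0.1013 0.0272] [0.53  0.08  0.022] [0.535 0.121 0.032]
[array([501.5,  42.1]), array([131.7,  57.1]), np.float64(0.2)] [0.43559394 0.01335718 0.00635215] [0.56727614 0.07047403 0.01179927]
tube ('mid', np.float64(0.5047), np.float64(0.0373), 'len', np.float64(0.121), 'deg', np.float32(4.3)) [0.445 0.02  0.135] [0.564 0.058 0.174]
```

Call:
carry_out(
  steps=[
    [[25,-2,-2.5,30,3],[25,-2,-2.5,65,3],[25,-2,-2.5,95,3],[25,-2,-2.5,112,3],[25,-2,-2.5,119,3],[25,-2,-2.5,120.5,3],[25,-2,-2.5,120.5,3]],
  ],
)

```text
clock: 11.3
tool_pos: [0.517, 0.0367, 0.1888]
eef_rot: [3.142, 0.001, 3.113]
contact_force: [-0.1, -0.3, 0.2]
width: 0.0272
finger_force: 38.8
```

Call:
carry_out(
  steps=[
    [[25,1,4,0,0],[25,1,4,1.5,-1],[25,1,4,1.5,-1],[60,1,4,1.5,-1],[60,1,4,1.5,-1],[60,1,4,1.5,-1],[60,1,4,-10,-1],[60,1,4,-55,-1],[60,1,50,-100,-1],[60,1,98,-140,-1]],
  ],
)

```text
clock: 12.3
tool_pos: [0.518, 0.1138, 0.3132]
eef_rot: [-3.141, 0.001, 3.127]
contact_force: [1.3, 1.0, -0.1]
width: 0.0513
finger_force: 0.0
```

Call:
carry_out(
  steps=[
    [[60,20,30,0,4],[60,42,60,0,4],[60,42,90,0,4],[60,42,100,0,4],[60,42,100,0,4]],
  ],
)

```text
clock: 12.8
tool_pos: [0.4768, 0.216, 0.3115]
eef_rot: [3.141, 0.001, 3.063]
contact_force: [1.0, -0.0, -0.8]
width: 0.0514
finger_force: 0.0
```

```bash
python3 - <<'E'
from h import *
print(observe()['tool_pos'])
f,P,z,E,K=cam('wrist'); save('w6',np.clip(f*1.3,0,255).astype(np.uint8));np.savez('w6.npz',f=f,P=P,z=z,E=E,K=K)
E
```

```text
[0.47680029 0.21600845 0.31146954]
```

View pics/w6.png

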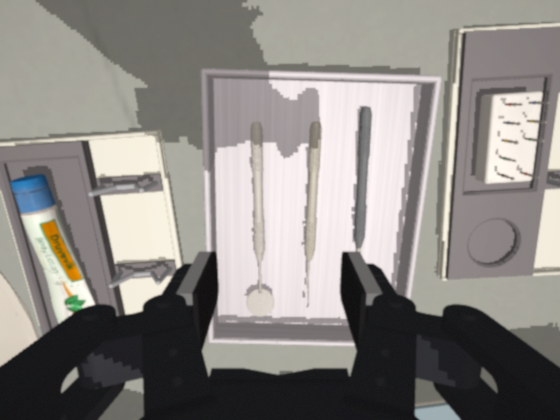

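Tube lies in the long recess; handles show at (258,190) mirror, (313,190) probe, (363,175) spatula.

```bash
python3 - <<'E'
from h import *
d=np.load('w6.npz');P=d['P'];z=d['z']
for n,(u,v) in dict(mir=(258,190),pro=(313,190),spa=(363,175)).items():
    Q=comp(P,z,u,v,.0075,.0155);print(n,len(Q),line(Q),rect(Q),Q[:,2].max())
    v1=Q[:,0].min(); print('  ends x',v1,Q[:,0].max())
Q=comp(P,z,40,210,.0155,.05);print('tube',line(Q),rect(Q),Q[:,2].max())
to(.4745,.2,.25,np.radians(175.5))
E
```

```text
mir 1472 ('mid', np.float64(0.4773), np.float64(0.1995), 'len', np.float64(0.111), 'deg', np.float32(-4.1)) [array([477.3, 199.3]), array([  8.9, 111.2]), np.float64(85.9)] 0.013277443259037958
  ends x 0.4217828069379421 0.5327668516590334
pro 1434 ('mid', np.float64(0.4801), np.float64(0.2409), 'len', np.float64(0.111), 'deg', np.float32(-6.1)) [array([480.1, 241.1]), array([  8.9, 111.4]), np.float64(84.0)] 0.013367698583384546
  ends x 0.4246782635290652 0.5354436492791714
spa 1510 ('mid', np.float64(0.4729), np.float64(0.2791), 'len', np.float64(0.112), 'deg', np.float32(-4.0)) [array([473. , 279.5]), array([  8.9, 112. ]), np.float64(85.9)] 0.014062722307434994
  ends x 0.4169614230857236 0.5288564800138793
tube ('mid', np.float64(0.5071), np.float64(0.0427), 'len', np.float64(0.122), 'deg', np.float32(-2.4)) [array([506.4,  38. ]), array([120.5,  34.8]), np.float64(4.5)] 0.034068466627080296
to (0.4745, 0.2, 0.25) shift [  1.5 -14.6  61. ] turn -0.1 | yaw now 175.4
```

```bash
python3 - <<'E'
from h import *
to(.4773,.1994,.178,np.radians(175.9))
E
```

```text
to (0.4773, 0.1994, 0.178) shift [ -1.4 -15.  133. ] turn -0.5 | yaw now 175.4
```

Call:
carry_out(
  steps=[
    [[33,-1,-8,15,0],[33,-1.5,-16.5,40,-0.5],[33,-1.5,-16.5,80,-0.5],[33,-1.5,-16.5,110,-0.5],[33,-1.5,-16.5,126,-0.5],[33,-1.5,-16.5,132,-0.5],[33,-1.5,-16.5,132,-0.5]],
  ],
)

```text
clock: 13.55
tool_pos: [0.4774, 0.1967, 0.1783]
eef_rot: [-3.14, -0.001, 3.068]
contact_force: [-0.6, 0.7, 1.0]
width: 0.0283
finger_force: 0.0
```

Call:
carry_out(
  steps=[
    [[33,0,2.5,0,0],[0,0,2.5,0,0],[0,0,2.5,0,0],[0,0,2.5,0,0],[0,0,2.5,-8,0],[0,0,2.5,-40,0],[0,0,2.5,-80,0],[0,0,2.5,-115,0],[0,0,2.5,-115,0]],
  ],
  newtons=40,
)

```text
clock: 14.45
tool_pos: [0.4783, 0.2018, 0.2988]
eef_rot: [3.138, 0.007, 3.07]
contact_force: [0.1, 1.1, -1.8]
width: 0.0073
finger_force: 39.1
```

```bash
python3 - <<'E'
from h import *
to(.496,.1012,.26,np.radians(180))
f,P,z,E,K=cam('wrist'); save('w7',np.clip(f*1.3,0,255).astype(np.uint8));np.savez('w7.npz',f=f,P=P,z=z,E=E,K=K)
E
```

```text
to (0.496, 0.1012, 0.26) shift [-24.6 -99.2  38.6] turn -4.1 | yaw now 175.9
```

View pics/w7.png

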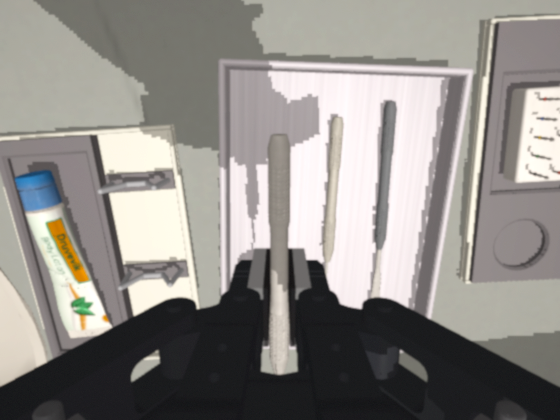

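Mirror is held at its middle; moving over the polish tray rests.

Call:
carry_out(
  steps=[
    [[0,-8,-33,0,-2],[0,-16,-66,0,-4],[0,-24,-99,10,-4],[0,-24,-99,38,-4],[0,-24,-99,70,-4],[0,-24,-99,88,-4],[0,-24,-99,88,-4]],
  ],
)

```text
clock: 15.2
tool_pos: [0.4927, 0.0993, 0.2031]
eef_rot: [-3.14, -0.005, 3.14]
contact_force: [-0.5, 0.6, 0.1]
width: 0.0074
finger_force: 39.2
```

```bash
python3 - <<'E'
from h import *
to(.496,.1012,.191,np.radians(180))
E
```

```text
to (0.496, 0.1012, 0.191) shift [-3.3  1.9 12.1] turn -0.1 | yaw now 179.9
```

Call:
carry_out(
  steps=[
    [[0,-3,1.5,0,0],[0,-3,1.5,6,0],[0,-3,1.5,12,0],[0,-3,1.5,12,0]],
  ],
)

```text
clock: 15.6
tool_pos: [0.497, 0.1014, 0.1934]
eef_rot: [-3.141, -0.0, 3.139]
contact_force: [-0.2, -0.6, -0.1]
width: 0.0076
finger_force: 39.2
```

Call:
carry_out(
  steps=[
    [[0,0,0,2,0],[0,0,0,3,0],[0,0,0,3,0]],
  ],
)

```text
clock: 15.9
tool_pos: [0.4972, 0.1017, 0.1916]
eef_rot: [-3.141, 0.001, 3.139]
contact_force: [-2.9, -0.5, 10.6]
width: 0.0074
finger_force: 40.5
```

Touching the rests with 10 N; release and go to the spatula.

Call:
carry_out(
  steps=[
    [[28,0,0,-1,0],[28,0,0,-1,0],[28,0,0,-1,0],[28,0,0,-15,0],[28,0,0,-60,0],[28,0,0,-110,0],[28,0,45,-120,2],[28,10,90,-120,4],[28,20,135,-120,4],[28,22,165,-120,4]],
  ],
)

```text
clock: 16.9
tool_pos: [0.4738, 0.2698, 0.3124]
eef_rot: [3.14, 0.0, 3.072]
contact_force: [0.9, -0.3, 0.5]
width: 0.0242
finger_force: 0.0
```

```bash
python3 - <<'E'
from h import *
f,P,z,E,K=cam('wrist'); save('w8',np.clip(f*1.3,0,255).astype(np.uint8));np.savez('w8.npz',f=f,P=P,z=z,E=E,K=K)
to(.473,.2793,.178,np.radians(176))
E
```

```text
to (0.473, 0.2793, 0.178) shift [  0.5   4.4 134.9] turn 0.3 | yaw now 176.3
```

View pics/w8.png

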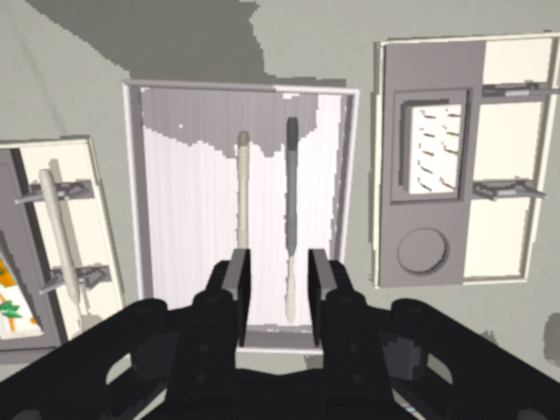

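Mirror lies across both rests (60,240); check its pose from depth, and the spatula's (292,180).

```bash
python3 - <<'E'
from h import *
d=np.load('w8.npz');P=d['P'];z=d['z']
Q=comp(P,z,292,180,.0075,.0155);print('spa',line(Q),rect(Q))
q=P[165:310,35:85].reshape(-1,3);zz=z[165:310,35:85].ravel();q=q[(zz>0)&(q[:,2]>.0195)&(q[:,2]<.027)];print(len(q))
for i in range(3):
    a=np.polyfit(q[:,0],q[:,1],1); r=np.abs(np.polyval(a,q[:,0])-q[:,1]); q=q[r<max(.006,2*r.std())]
print(a,np.polyval(a,.496),q[:,0].min(),q[:,0].max(),[np.median(q[abs(q[:,0]-x)<.008][:,2]).round(4) for x in (.45,.48,.5,.52,.54)])
E
```

```text
spa ('mid', np.float64(0.483), np.float64(0.2789), 'len', np.float64(0.132), 'deg', np.float32(-3.9)) [array([483. , 279.1]), array([  8.4, 131.5]), np.float64(86.3)]
1709
[-0.00368954  0.10415114] 0.102321127925383 0.4405834407227156 0.5541134777872794 [np.float64(0.0226), np.float64(0.0224), np.float64(0.0223), np.float64(0.0227), np.float64(0.0222)]
```

Call:
carry_out(
  steps=[
    [[33,0.5,4.5,30,0],[33,0.5,4.5,70,0],[33,0.5,4.5,105,0],[33,0.5,4.5,126,0],[33,0.5,4.5,133,0],[33,0.5,4.5,133,0],[33,0.5,4.5,133,0]],
  ],
)

```text
clock: 17.65
tool_pos: [0.4753, 0.2714, 0.1787]
eef_rot: [3.141, 0.0, 3.07]
contact_force: [-1.5, 0.7, 2.6]
width: 0.028
finger_force: 1.3
```

Call:
carry_out(
  steps=[
    [[33,1.5,7.5,0,0],[33,1.5,7.5,0,0],[0,1.5,7.5,0,0],[0,1.5,7.5,0,0],[0,1.5,7.5,0,0],[0,1.5,7.5,-8,0],[0,1.5,7.5,-40,0],[0,1.5,7.5,-80,0],[0,1.5,7.5,-120,0],[0,1.5,7.5,-120,0]],
  ],
)

```text
clock: 18.65
tool_pos: [0.4753, 0.2801, 0.3031]
eef_rot: [3.137, 0.006, 3.069]
contact_force: [0.1, 0.5, 0.2]
width: 0.0074
finger_force: 39.3
```

```bash
python3 - <<'E'
from h import *
to(.4465,.4418,.30,np.radians(179.4))
f,P,z,E,K=cam('wrist'); save('w9',np.clip(f*1.3,0,255).astype(np.uint8));np.savez('w9.npz',f=f,P=P,z=z,E=E,K=K)
E
```

```text
to (0.4465, 0.4418, 0.3) shift [ 40.4 159.2   3.6] turn -3.5 | yaw now 175.9
```

View pics/w9.png

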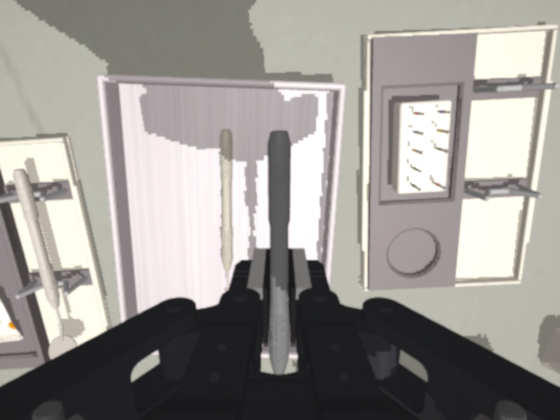

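Spatula held mid-handle, probe remains (226,200). Moving to the filling tray rests.

Call:
carry_out(
  steps=[
    [[0,10,40,0,-2],[0,20,80,0,-3.5],[0,30,120,0,-3.5],[0,38,159,4,-3.5],[0,38,159,40,-3.5],[0,38,159,75,-3.5],[0,38,159,98,-3.5],[0,38,159,98,-3.5],[0,38,159,98,-3.5]],
  ],
)

```text
clock: 19.6
tool_pos: [0.4477, 0.4398, 0.1994]
eef_rot: [-3.14, -0.001, 3.131]
contact_force: [0.7, 0.0, 0.2]
width: 0.0074
finger_force: 39.5
```

```bash
python3 - <<'E'
from h import *
to(.4485,.4418,.191,np.radians(179.4))
E
```

```text
to (0.4485, 0.4418, 0.191) shift [-0.7  2.   8.4] turn -0.0 | yaw now 179.4
```

Call:
carry_out(
  steps=[
    [[0,0,2,2,0],[0,0,2,5,0],[0,0,2,8,0],[0,0,2,9,0],[0,0,2,9,0]],
  ],
)

```text
clock: 20.1
tool_pos: [0.448, 0.4418, 0.1907]
eef_rot: [-3.141, 0.0, 3.13]
contact_force: [-0.4, 0.1, -1.0]
width: 0.0073
finger_force: 39.5
```

Call:
carry_out(
  steps=[
    [[0,0,0,1.5,0],[0,0,0,1.5,0],[28,0,0,0.5,0],[28,0,0,0.5,0],[28,0,0,0.5,0],[28,0,0,-15,0],[28,0,0,-60,0],[28,0,-20,-105,0],[28,10,-60,-150,0],[28,20,-90,-170,0]],
  ],
)

```text
clock: 21.1
tool_pos: [0.4267, 0.3524, 0.364]
eef_rot: [3.139, 0.002, 3.131]
contact_force: [1.3, -0.9, 0.1]
width: 0.0238
finger_force: 0.0
```

```bash
python3 - <<'E'
from h import *
f,P,z,E,K=cam('wrist'); save('w10',np.clip(f*1.3,0,255).astype(np.uint8));np.savez('w10.npz',f=f,P=P,z=z,E=E,K=K)
m=(z>0)&(P[...,2]>.0195)&(P[...,2]<.027)&(abs(P[...,1]-.4418)<.012)&(P[...,0]>.36)&(P[...,0]<.58)
q=P[m]
for i in range(3):
    a=np.polyfit(q[:,0],q[:,1],1); r=np.abs(np.polyval(a,q[:,0])-q[:,1]); q=q[r<max(.006,2*r.std())]
print(len(q),a,np.polyval(a,.4465),q[:,0].min(),q[:,0].max(),[np.median(q[abs(q[:,0]-x)<.008][:,2]).round(4) for x in (.4,.42,.44,.46,.49)])
to(.36,-.16,.40,np.radians(90))
E
```

```text
1191 [-0.01139118  0.4456988 ] 0.4406126343338823 0.39010319303862206 0.5479889113136668 [np.float64(0.0227), np.float64(0.0224), np.float64(0.0221), np.float64(0.0223), np.float64(0.0223)]
to (0.36, -0.16, 0.4) shift [  59.2 -508.6  -32.7] turn 89.3 | yaw now 179.3
```

Call:
carry_out(
  steps=[
    [[60,6,-48,-4,8],[60,12,-96,-8,16],[60,18,-144,-12,24],[60,24,-192,-16,32],[60,30,-240,-20,40],[60,36,-288,-24,48],[60,42,-336,-28,56],[60,48,-384,-32,64],[60,54,-432,-32,72],[60,59,-480,-32,80]],
  ],
)

```text
clock: 22.15
tool_pos: [0.3619, -0.1284, 0.394]
eef_rot: [3.14, 0.001, 1.729]
contact_force: [2.1, 0.1, -0.4]
width: 0.0514
finger_force: 0.0
```

```bash
python3 - <<'E'
from h import *
to(.3768,-.2155,.30,np.radians(90))
E
```

```text
to (0.3768, -0.2155, 0.3) shift [-88.2   0.8  94.2] turn 9.1 | yaw now 99.1
```

Call:
carry_out(
  steps=[
    [[60,-40,1,20,8],[60,-80,1,45,9],[60,-88,1,80,9],[60,-88,1,94,9],[60,-88,1,94,9],[60,-88,1,94,9]],
  ],
)

```text
clock: 22.75
tool_pos: [0.3784, -0.2134, 0.2996]
eef_rot: [3.141, -0.0, 1.578]
contact_force: [0.2, -0.3, 0.2]
width: 0.0515
finger_force: 0.0
```

```bash
python3 - <<'E'
from h import *
f,P,z,E,K=cam('wrist'); np.savez('w11.npz',P=P,z=z)
m=(z>0)&(P[...,2]>.012)&(P[...,2]<.07)&(abs(P[...,0]-.3768)<.025)&(abs(P[...,1]+.2155)<.03)
q=P[m];print(len(q),rect(q),q[:,2].max()); t=q[q[:,2]>.048]; print(rect(t))
to(.3768,-.2155,.183,np.radians(90))
E
```

```text
1041 [array([ 376.7, -214.5]), array([23. , 20.1]), np.float64(1.3)] 0.05565889191299547
[array([ 377.5, -215.1]), array([12.1, 12.6]), np.float64(39.6)]
to (0.3768, -0.2155, 0.183) shift [ -2.   -1.9 117. ] turn 0.4 | yaw now 90.4
```

Call:
carry_out(
  steps=[
    [[60,-2,-1.5,30,0],[60,-2,-1.5,65,0],[60,-2,-1.5,95,0],[60,-2,-1.5,112,0],[60,-2,-1.5,116,0],[60,-2,-1.5,116,0]],
  ],
)

```text
clock: 23.4
tool_pos: [0.3771, -0.2157, 0.1835]
eef_rot: [3.141, 0.0, 1.578]
contact_force: [1.4, 0.6, 1.1]
width: 0.0509
finger_force: 0.0
```

Call:
carry_out(
  steps=[
    [[15,0,0,0,0],[15,0,0,0,0],[15,0,0,0,0],[15,0,0,0,0]],
  ],
  newtons=30,
)

```text
clock: 23.8
tool_pos: [0.3771, -0.216, 0.184]
eef_rot: [3.139, 0.001, 1.577]
contact_force: [-0.0, 0.1, 8.9]
width: 0.0214
finger_force: 29.0
```

Call:
carry_out(
  steps=[
    [[15,0,0,-8,0],[15,0,0,-35,0],[15,0,0,-75,0],[15,0,0,-115,0],[15,0,0,-150,0],[15,20,5,-160,0],[15,60,15,-160,0],[15,105,26,-160,0],[15,150,38,-160,0],[15,195,49,-160,0]],
  ],
)

```text
clock: 24.8
tool_pos: [0.4242, -0.0188, 0.3439]
eef_rot: [3.14, 0.001, 1.577]
contact_force: [1.5, -0.9, -0.5]
width: 0.0216
finger_force: 29.6
```

Call:
carry_out(
  steps=[
    [[15,45,11,0,0],[15,90,23,0,0],[15,135,34,0,0],[15,180,45,0,0],[15,225,56,0,0],[15,270,68,0,0],[15,310,78,0,0],[15,345,87,0,0],[15,370,95,0,0],[15,370,95,0,0]],
  ],
)

```text
clock: 25.8
tool_pos: [0.5163, 0.3538, 0.3436]
eef_rot: [3.142, -0.003, 1.581]
contact_force: [0.0, 0.2, -0.1]
width: 0.0216
finger_force: 29.6
```

```bash
python3 - <<'E'
from h import *
print(observe()['joint_positions'].round(2))
to(.5284,.3813,.25,np.radians(90));to(.5284,.3813,.193,np.radians(90))
f,P,z,E,K=cam('wrist'); save('w12',np.clip(f*1.3,0,255).astype(np.uint8));np.savez('w12.npz',f=f,P=P,z=z,E=E,K=K)
E
```

```text
[-0.32  0.55 -0.55  1.61  0.31  1.06 -0.95]
to (0.5284, 0.3813, 0.25) shift [27.1 12.4 93.7] turn 0.6 | yaw now 90.6
to (0.5284, 0.3813, 0.193) shift [ 26.9  12.4 150.7] turn 0.6 | yaw now 90.6
```

View pics/w12.png

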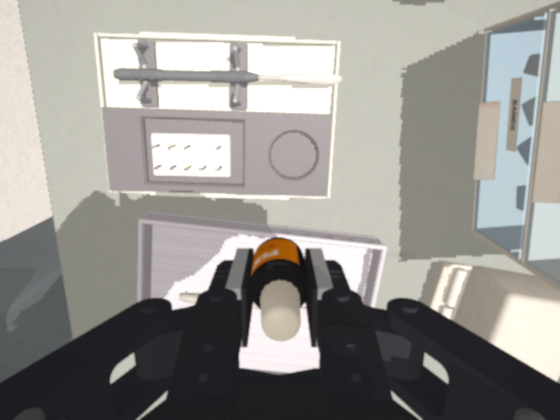

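Bottle is held upright; the empty well is at (293,155), spatula seated in both rests above.

```bash
python3 - <<'E'
from h import *
d=np.load('w12.npz');P=d['P'];z=d['z']
Q=comp(P,z,293,155,.006,.0118);print(rect(Q),np.median(Q,0))
E
```

```text
[array([527.8, 380.5]), array([38.2, 38. ]), np.float64(9.3)] [0.52760119 0.38045301 0.0087292 ]
```

Call:
carry_out(
  steps=[
    [[15,27,12,20,0.5],[15,27,12,55,0.5],[15,27,12,90,0.5],[15,27,12,115,0.5],[15,27,12,115,0.5],[15,27,12,115,0.5]],
  ],
)

```text
clock: 26.45
tool_pos: [0.529, 0.3764, 0.2287]
eef_rot: [3.142, 0.0, 1.568]
contact_force: [-0.4, -0.1, -0.2]
width: 0.0214
finger_force: 29.6
```

Target (0.528, 0.3805): 4 mm more along tool x, and down to TCP z ≈ 0.193.

Call:
carry_out(
  steps=[
    [[15,4,-1,0,0],[15,4,-1,15,0],[15,4,-1,28,0],[15,4,-1,34,0],[15,4,-1,34,0]],
  ],
)

```text
clock: 26.95
tool_pos: [0.5275, 0.3812, 0.1929]
eef_rot: [-3.141, 0.001, 1.569]
contact_force: [0.5, -0.3, -0.5]
width: 0.0215
finger_force: 30.2
```

Call:
carry_out(
  steps=[
    [[15,0,0,0.5,0],[25,0,0,0.5,0],[45,0,0,0.5,0],[45,0,0,0.5,0],[45,0,0,-15,0],[45,0,0,-55,0],[45,0,0,-100,0],[45,0,0,-145,0],[45,-45,-15,-190,0],[45,-95,-30,-230,0]],
  ],
)

```text
clock: 27.95
tool_pos: [0.5021, 0.3106, 0.4062]
eef_rot: [-3.14, -0.001, 1.574]
contact_force: [-0.4, -1.6, 0.5]
width: 0.038
finger_force: 0.0
```

Call:
carry_out(
  steps=[
    [[45,-45,-20,-10,0],[45,-80,-40,-10,0],[45,-80,-40,-10,0]],
  ],
)

```text
clock: 28.25
tool_pos: [0.4626, 0.2252, 0.4157]
eef_rot: [3.141, 0.004, 1.564]
contact_force: [0.4, 0.8, 0.4]
width: 0.0385
finger_force: 0.0
```

```bash
python3 - <<'E'
from h import *
f,P,z,E,K=cam('wrist'); save('w13',np.clip(f*1.3,0,255).astype(np.uint8));np.savez('w13.npz',f=f,P=P,z=z,E=E,K=K); print(observe()['tool_pos'])
m=(z>0)&(P[...,2]>.025)&(P[...,2]<.075)&(abs(P[...,0]-.528)<.03)&(abs(P[...,1]-.381)<.03)
q=P[m];t=q[q[:,2]>q[:,2].max()-.008]; print('bond',len(q),q[:,2].max(),rect(t))
E
```

```text
[0.46359538 0.22734143 0.41589956]
bond 249 0.042827463892329165 [array([527.1, 372.2]), array([ 6.2, 19.9]), np.float64(87.8)]
```

View pics/w13.png

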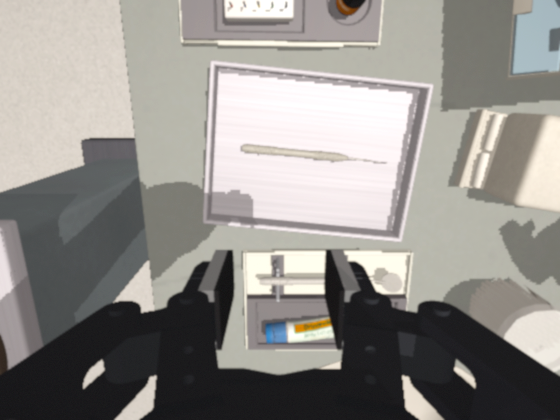

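Probe alone in the tub (310,152); bottle at the top edge, mirror and tube in the polish tray. Numeric check from the top camera of the tube and bottle.

```bash
python3 - <<'E'
from h import *
f,P,z,E,K=cam('top')
def sel(x0,x1,y0,y1,lo,hi): return P[(z>0)&(P[...,2]>lo)&(P[...,2]<hi)&(P[...,0]>x0)&(P[...,0]<x1)&(P[...,1]>y0)&(P[...,1]<y1)]
for n,a in dict(bond=(.5,.56,.35,.41,.02,.08),bondcap=(.5,.56,.35,.41,.055,.08),tube=(.42,.62,.005,.077,.018,.05),burs=(.40,.49,.35,.41,.02,.05),drop=(.33,.41,-.4,-.34,.09,.11)).items():
    q=sel(*a); print(n,len(q),rect(q) if len(q)>2 else '',q[:,2].max() if len(q) else '')
d=np.load('w6.npz');P=d['P'];z=d['z'];q=sel(.42,.62,.005,.077,.018,.05);print('w6 tube',rect(q),q.min(0),q.max(0))
d=np.load('w8.npz');P=d['P'];z=d['z'];q=sel(.42,.62,.005,.077,.018,.05);print('w8 tube',rect(q),q.min(0),q.max(0))
d=np.load('w13.npz');P=d['P'];z=d['z'];q=sel(.42,.62,.005,.077,.016,.05);print('w13 tube',rect(q),q.min(0),q.max(0))
E
```

```text
bond 0  
bondcap 0  
tube 342 [array([514.1,  41.3]), array([ 66.6, 180.2]), np.float64(88.8)] 0.03907965756856746
burs 250 [array([445. , 385.9]), array([87.7, 45.1]), np.float64(0.1)] 0.046000298813345
drop 20 [array([ 371.2, -371.8]), array([11.2, 11.9]), np.float64(52.8)] 0.10195515733888061
w6 tube [array([503.9,  37.9]), array([115.5,  32.8]), np.float64(6.5)] [0.44594756 0.02689916 0.0180021 ] [0.5620515  0.06004947 0.03406847]
w8 tube [array([533.1,  52.4]), array([19.3, 60.4]), np.float64(73.9)] [0.50141474 0.03542565 0.01800655] [0.56234551 0.05774962 0.02278056]
w13 tube [array([477.9,  40.9]), array([26.8, 92.5]), np.float64(89.4)] [0.43184016 0.02709144 0.01610986] [0.52408151 0.05473849 0.0340244 ]
```

Call:
carry_out(
  steps=[
    [[45,-45,-10,0,0],[45,-90,-20,0,0],[45,-135,-30,0,0],[45,-180,-40,0,0],[45,-225,-50,0,0],[45,-270,-60,0,0],[45,-315,-70,0,0],[45,-360,-80,0,0],[45,-400,-80,0,0],[45,-400,-80,0,0]],
  ],
)

```text
clock: 29.35
tool_pos: [0.3839, -0.1745, 0.4148]
eef_rot: [3.141, 0.001, 1.563]
contact_force: [0.1, 1.0, 0.7]
width: 0.0386
finger_force: 0.0
```

```bash
python3 - <<'E'
from h import *
f,P,z,E,K=cam('top')
save('top1',cv2.resize(np.clip(f[140:240,125:300]*1.5,0,255).astype(np.uint8),None,fx=4.5,fy=4.5,interpolation=cv2.INTER_CUBIC))
def sel(x0,x1,y0,y1,lo,hi): return P[(z>0)&(P[...,2]>lo)&(P[...,2]<hi)&(P[...,0]>x0)&(P[...,0]<x1)&(P[...,1]>y0)&(P[...,1]<y1)]
for n,a in dict(bond=(.5,.56,.35,.41,.02,.08),bondcap=(.5,.56,.35,.41,.055,.08),tube=(.43,.60,.015,.068,.018,.05),burs=(.40,.49,.35,.41,.02,.05),drop=(.33,.41,-.4,-.34,.09,.11)).items():
    q=sel(*a); print(n,len(q),rect(q) if len(q)>2 else '',q[:,2].max() if len(q) else '')
E
```

```text
bond 70 [array([524.8, 372.5]), array([41.7, 30.6]), np.float64(41.8)] 0.06531910489287562
bondcap 20 [array([527.7, 380.4]), array([11.8, 11.9]), np.float64(56.2)] 0.06531910489287562
tube 305 [array([515.3,  40.9]), array([ 44.4, 168.9]), np.float64(88.4)] 0.03851704237398068
burs 246 [array([452.4, 380.8]), array([35.6, 74. ]), np.float64(89.1)] 0.04759169919226558
drop 0
```

View pics/top1.png

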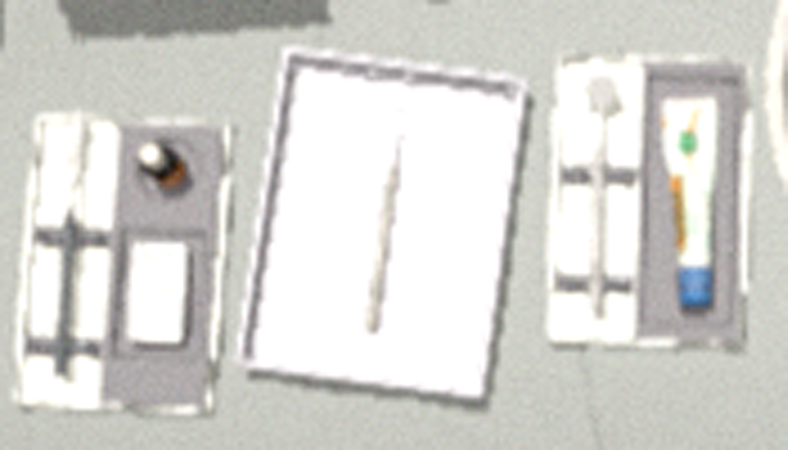

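The top view shows everything placed: bottle upright in the well (cap at 0.528, 0.380, top at 64–65 mm), block, spatula, mirror and tube seated, probe alone in the tub.

```bash
python3 -c "
from cell import *
print(finish_job())"
```

```text
the job is handed in; nothing more can be done
None
```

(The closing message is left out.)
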